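# Set the low specimen jar on the laboratory balance, gently

## Task

Of the three capped glass specimen jars on the steel tray, take the low one and stand it upright in the middle of the balance's round pan, then let go. The glass is thin: grip it with less than 40 N on each finger, lower it slowly onto the pan rather than dropping it, and never load the balance with more than 20 N. Do not tip the jar, and leave the other two jars and the closed glass dish where they are.

Things in the scene. Friction and masses are not known exactly. Their poses are not given: they have to be found in the camera images.
- low_jar_mid (a point): The jar to weigh: the lowest of the three jars, 62 mm tall over all. Clear glass cylinder 46 mm in diameter and 46 mm tall, with a black cap 38 mm in diameter and 16 mm tall on top; a pale shell inside. About 0.1 to 0.21 kg. The point is its centre, 31 mm above its underside; z is its axis, up.
- pan_top (a point): Centre of the upper face of the balance's round steel pan, 110 mm in diameter, 5 mm thick; its upper face is about 67 mm above the bench. The pan is sprung: it gives straight down by about 1 mm per N, 6 mm at most, then is hard. z is up, x points from the balance's display towards its rear. The balance is a cream case 240 mm deep (x), 180 mm wide (y), 50 mm high, fixed to the bench; its middle lies 30 mm to the display side of this point.
- balance: The balance itself, case and pan together, fixed to the bench. Origin at the centre of the case's underside; x towards the rear, display on the -x side, z up.
- slim_jar_mid (a point): Bystander: slim capped glass jar, 30 mm in diameter, 100 mm tall. The point is its centre, 50 mm above its underside; z is its axis. It stands in the tray in one row with the other jars, 90 mm between centres.
- tall_jar_mid (a point): Bystander: tall capped glass jar, 46 mm in diameter, 100 mm tall. The point is its centre, 50 mm above its underside; z is its axis.
- dish_mid (a point): Bystander: closed flat glass dish, 70 mm in diameter, 15 mm tall, lying on the bench beyond the work. The point is its centre.
- tray: Shallow steel tray fixed to the bench, 130 x 300 mm (x, y), floor 4 mm thick, walls 10 mm high and 4 mm thick. Origin at the centre of its underside; the three jars stand on its floor in a row along its y axis, so that beside each jar along the tray's x axis there is free room.

How it is judged:
By the outcome, as a careful person would: the job done as asked, in the order asked, and still so for the second after the job is handed in, with the robot touching nothing.
It also fails if it takes over 40 s, if anything falls off the work surface, if the arm or the gripper's body presses on something with over 40 N, if the wrist force passes 120 N, or if a joint passes its speed limit or range.

## Robot

A 6-joint arm with a two-finger parallel gripper is mounted at the origin on the work surface. World frame = base frame: x ahead of the robot, y to its left, z up, the work surface at z = 0. Lengths are in m, angles in degrees, forces in N, time in s.
With the tool pointing down it reaches from about 0.325 to 0.9 m from the base axis. Payload 6.1 kg.
Tool frame: the origin (TCP) lies midway between the tips of the shut fingers; the grasp point (between the pads) lies 19 mm behind it; z points along the fingers, y is the direction in which the jaws open and shut (so a half turn about z gives the same grasp; the last joint's range is limited). The gripper opens to 87 mm and grips with 3 to 60 N. Pads are 19 mm wide; open, the fingers measure 117 mm over their backs; the gripper's body (75 mm by 190 mm) begins 51 mm behind the grasp point.
Start: joints at [58.894, 12.628, 87.462, -0, 79.91, -7.225], TCP at [0.253, 0.571, 0.223] pointing down, gripper open.
Joint ranges: [-170.65, 170.65], [-52.31, 119.04], [5.05, 147.46], [-71.25, 251.25], [11.57, 151.72], [-153.62, 153.62]. Speed limits (degrees/s): [147.25, 147.25, 172.46, 180, 180, 180].

## Interface

Orientations are given as [roll, pitch, yaw] about the fixed x, y, z axes, in that order (R = Rz(yaw) Ry(pitch) Rx(roll)).
In Python, from bench import ctrl gives the robot as it stands.
- The arm moves only by the tool carry_out, never from a script. Its argument "commands" is a list of rows, each a list of 2 entries, a list of its own where there are three numbers: the shift along the tool's x, y, z in cm, then the turn, a rotation vector about the tool's x, y, z in degrees. In form: [[[tx, ty, tz], [wx, wy, wz]], ...]. A call has 1 to 12 rows; each row is the pose to reach, as a shift and turn from the pose measured when the call began, along the tool's axes at that moment; what a row does not reach only later rows make up. A row lasts 1/12 s, in which the tool goes at most 41.7 mm and 7.16 degrees, less where a joint would pass 70% of its speed; a pose out of reach is approached as far as the arm can. A call with a gripper value outside its range is refused whole. "jaw" is the finger opening in cm, from 0 to 8.7, set as the call begins (left out, the last holds). The fingers move at their own pace and stop on an object; the grip force is fixed at half the most. Time passes only in rows, so rows that repeat a pose let the fingers close. It gives the time, the measured TCP pose, the force and the opening at its end, in the units of the state.
- ctrl.observe(): the state, without advancing time (a new reading comes with each control period).
- ctrl.read_camera(name): name is "side" or "top"; returns a dict with "color" (384x512x3 uint8, red, green, blue), "fx", "fy", "cx", "cy" (pixels), "R" (3x3) and "t" (3): a world point X has camera coordinates R X + t. Camera axes: x right, y down, z forward; pixel columns grow to the right and rows downward; lengths in m; the calibration is good to about 2 mm. A picture is of the moment at which its call begins. There is no depth.
- ctrl.finish_job(): hands the job in, once; it reports no verdict.
Trained networks look in the newest picture that a camera, given by its name, has taken for a name from the list of things; names that differ only in an ending like _2 or _b are one class to them, and where a whole thing is asked for, a point or a joint stands for the part that bears it (a point fixed in the world has none). Each returns a list of dicts, best first, with "score" (0 to 1); they miss things now and then, are a little off and sometimes report something else, mostly with a low value. They report only what shows in the picture. A call takes as long as a camera call.
- ctrl.trace(camera, label): "region" (384x512 bool, what is visible of it) and "pixel" ([column, row] in pixels, amid what is visible of it).
The state is a dict: "t": time; "qpos": joint angles; "joint_velocities": joint speeds; "joint_torque": joint torques, N m; "eef_pos": TCP position; "ee_rot": TCP orientation; "contact_force": force on the tool from outside, world axes, zero at the start; "torque": the same for the moment, N m; "gripper_width": finger opening in m.
Only numpy, scipy, OpenCV 4.12 (cv2) and the standard library are available. Lean on these libraries where they do the work, as an engineer would, in place of code of your own. Each camera call takes 0.05 s, during which the arm holds its last target.

## Working session

There is one attempt and no reset: what is moved stays moved. The work goes in short steps, Python scripts to look and compute and a tool call to move; the robot and the scene stay as the last step left them, time stands still between calls to the robot, and variables do not carry over. Pictures are saved under pics/ and viewed, and the job is handed in when it is done.

Besides the shell and the picture viewer there is one more tool, called after ">>>" as a command line: name --argument value ..., lists and objects as JSON in quotes. carry_out: Moves the arm, as the interface text tells. Its arguments: {"type":"object","properties":{"commands":{"type":"array"},"jaw":{"type":"number"}},"required":["commands"]}

```bash
mkdir -p pics; ls; cat > h.py <<'E'
import numpy as np,cv2
from bench import ctrl
def cam(n,save=None):
    c=ctrl.read_camera(n)
    if save: cv2.imwrite('pics/'+save+'.png',cv2.cvtColor(c['color'],cv2.COLOR_RGB2BGR))
    return c
def onplane(c,px,z):
    d=np.array([(px[0]-c['cx'])/c['fx'],(px[1]-c['cy'])/c['fy'],1.]);R=np.array(c['R']);t=np.array(c['t'])
    o=-R.T@t; d=R.T@d
    return o+d*(z-o[2])/d[2]
def proj(c,X):
    p=np.array(c['R'])@np.array(X)+np.array(c['t']); return np.array([c['fx']*p[0]/p[2]+c['cx'],c['fy']*p[1]/p[2]+c['cy']])
def tri(cs,pxs):
    A=[];b=[]
    for c,p in zip(cs,pxs):
        R=np.array(c['R']);t=np.array(c['t'])
        d=R.T@np.array([(p[0]-c['cx'])/c['fx'],(p[1]-c['cy'])/c['fy'],1.]);d/=np.linalg.norm(d);P=np.eye(3)-np.outer(d,d)
        A.append(P);b.append(P@(-R.T@t))
    return np.linalg.lstsq(np.vstack(A),np.hstack(b),rcond=None)[0]
E
python3 - <<'E'
from h import *
np.set_printoptions(precision=4,suppress=True)
cs={n:cam(n,n+'0') for n in('top','side')}
for n,c in cs.items():
    R=np.array(c['R']);print(n,'pos',-R.T@np.array(c['t']),'fwd',R[2],c['fx'])
    for l in ['low_jar_mid','pan_top','balance','slim_jar_mid','tall_jar_mid','dish_mid','tray']:
        for r in ctrl.trace(n,l)[:2]:
            ys,xs=np.nonzero(r['region']);print(l,round(r['score'],2),np.array(r['pixel']),xs.min(),xs.max(),ys.min(),ys.max())
print(ctrl.observe())
E
```

```text
pics
top pos [ 0.4845 -0.0036  1.0541] fwd [ 0.1703  0.0112 -0.9853] 403.0873777112419
low_jar_mid 0.5 [293.1 238.7] 287 304 231 247
balance 0.78 [184.1 248.1] 151 225 195 294
balance 0.56 [272.7 149. ] 259 283 136 161
slim_jar_mid 0.76 [369.4 257.5] 358 378 251 262
tall_jar_mid 0.86 [333.8 247.9] 320 342 239 258
dish_mid 0.95 [274.1 150.8] 259 284 137 161
tray 0.64 [322.7 238.6] 268 390 211 285
side pos [ 0.5092 -0.5371  0.7496] fwd [ 0.1554  0.6305 -0.7605] 360.5183049555402
low_jar_mid 0.79 [220.9 249.3] 209 229 234 261
pan_top 0.84 [208.9 157.3] 188 227 144 172
balance 0.71 [196.7 170.7] 151 247 137 207
slim_jar_mid 0.58 [210.  318.8] 203 220 307 337
tall_jar_mid 0.72 [214.9 279.7] 203 225 260 299
dish_mid 0.71 [311.5 215.5] 296 322 204 228
tray 0.65 [219.2 310.3] 180 248 233 362
tray 0.36 [219.1 248.9] 208 229 234 262
{'t': 0.8, 'qpos': array([58.8953, 12.6259, 87.459 ,  0.0001, 79.9095, -7.2249]), 'joint_velocities': array([-0.0832, -0.0586,  0.0143,  0.0138,  0.0446, -0.1025]), 'joint_torque': array([ -0.0003, -49.4513, -38.7683,   0.0697,   0.0469,  -0.    ]), 'eef_pos': array([0.253 , 0.5715, 0.2226]), 'ee_rot': array([179.9944,   0.0006, 156.1201]), 'contact_force': array([0.0195, 0.2507, 0.5288]), 'torque': array([-0.0301,  0.0704, -0.0143]), 'gripper_width': 0.08685040632054725}
```

```bash
python3 - <<'E'
import cv2
for n,(x0,x1,y0,y1) in {'top':(140,400,120,310),'side':(130,330,130,370)}.items():
    im=cv2.imread(f'pics/{n}0.png'); k=3 if n=='top' else 2.5
    cv2.imwrite(f'pics/{n}0z.png',cv2.resize(im[y0:y1,x0:x1],None,fx=k,fy=k,interpolation=cv2.INTER_CUBIC))
E
```

```text
(no output)
```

View pics/top0z.png

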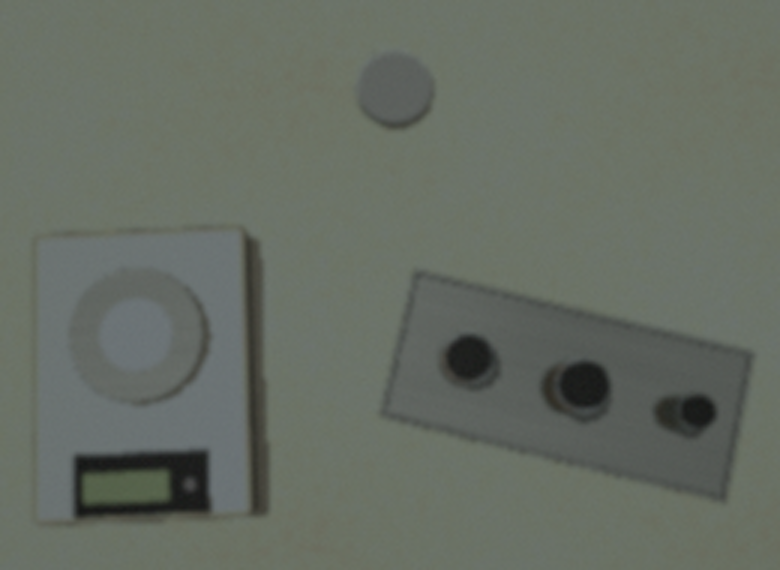

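View pics/side0z.png

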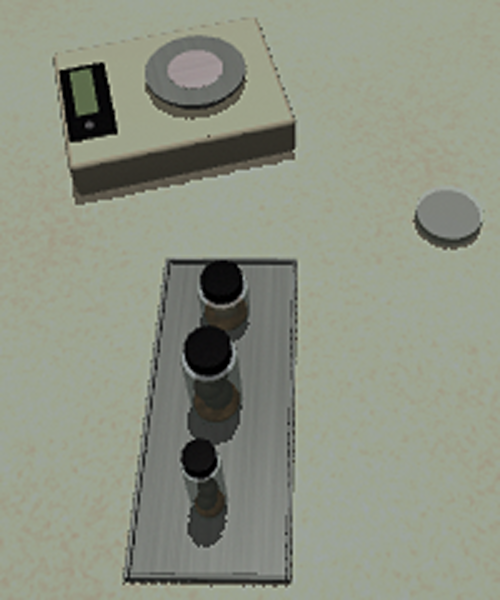

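View pics/top0.png

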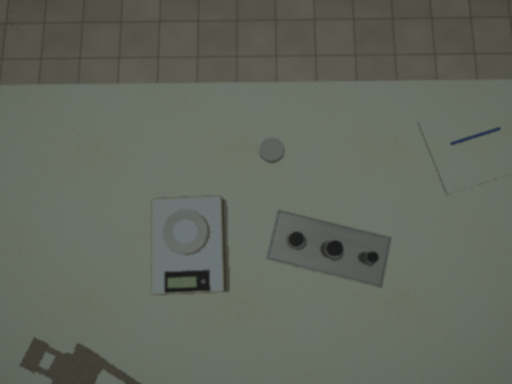

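The top view shows the low jar's cap at about (296,239), the pan at about (186,232), and the other jars at (335,248) and (372,257). In the side view the low cap is at about (219,242) and the pan at (208,158). Next I measure these positions.

```bash
cat > m.py <<'E'
from h import *
np.set_printoptions(precision=4,suppress=True)
from scipy import ndimage
def blob(c,x0,x1,y0,y1,th):
    g=c['color'].astype(float).mean(2); m=np.zeros(g.shape,bool); m[y0:y1,x0:x1]=g[y0:y1,x0:x1]<th
    l,n=ndimage.label(m); s=ndimage.sum(m,l,range(1,n+1)); k=np.argmax(s)+1
    cy,cx=ndimage.center_of_mass(l==k); return np.array([cx,cy]),s.max()
E
python3 - <<'E'
from m import *
ct=cam('top');cs=cam('side')
for n,bt,bs,h in [('low',(285,306,228,252),(208,231,232,252),.066),('tall',(320,345,235,262),(200,226,258,282),.104),('slim',(362,382,248,266),(200,220,302,324),.104)]:
    a,na=blob(ct,*bt,45);b,nb=blob(cs,*bs,35)
    print(n,a,na,b,nb,'top',onplane(ct,a,h),'side',onplane(cs,b,h-.003),'tri',tri([ct,cs],[a,b]))
print('pan top',onplane(ct,(186.3,231.7),.067)); 
r=ctrl.trace('side','pan_top')[0]['region'];ct2=cv2.findContours(r.astype(np.uint8),0,1)[0];e=cv2.fitEllipse(max(ct2,key=len));print(e)
print('pan side',onplane(cs,e[0],.067),onplane(cs,(208,158.8),.067))
# pan edge points
for p in [(69,335),(206,335),(139,267),(139,402)]: print(p,onplane(ct,(140+p[0]/3,120+p[1]/3),.067))
P=[onplane(ct,(140+x/3,120+y/3),.014) for x,y in[(417,272),(752,353),(725,498),(383,413)]]
print('tray',np.array(P),np.mean(P,0)); 
for i in range(4):
    d=P[(i+1)%4]-P[i];print(np.linalg.norm(d),np.degrees(np.arctan2(d[1],d[0])))
P=[onplane(ct,(140+x/3,120+y/3),.05) for x,y in[(35,235),(245,230),(250,514),(40,522)]]
print('bal',np.array(P),np.mean(P,0))
print('dish',onplane(ct,(272,149.7),.015))
E
```

```text
low [296.0387 238.8452] 155.0 [218.2458 242.3583] 240.0 top [ 0.5383 -0.0836  0.066 ] side [ 0.5387 -0.0867  0.063 ] tri [ 0.5388 -0.0841  0.059 ]
tall [334.3777 247.9309] 188.0 [212.8311 269.6722] 302.0 top [ 0.5146 -0.1693  0.104 ] side [ 0.5151 -0.173   0.101 ] tri [ 0.515  -0.1706  0.0967]
slim [371.9368 256.8211] 95.0 [209.3563 312.8506] 174.0 top [ 0.4937 -0.2554  0.104 ] side [ 0.494  -0.2594  0.101 ] tri [ 0.4938 -0.2575  0.0964]
pan top [0.5573 0.1846 0.067 ]
((219.14413452148438, 247.61766052246094), (19.659832000732422, 29.43183708190918), 169.5424346923828)
pan side [ 0.5381 -0.1034  0.067 ] [0.5588 0.1819 0.067 ]
(69, 335) [0.5577 0.2418 0.067 ]
(206, 335) [0.557  0.1297 0.067 ]
(139, 267) [0.6133 0.1859 0.067 ]
(139, 402) [0.5033 0.1832 0.067 ]
tray [[ 0.6142 -0.0451  0.014 ]
 [ 0.5427 -0.3296  0.014 ]
 [ 0.4222 -0.2998  0.014 ]
 [ 0.4939 -0.0146  0.014 ]] [ 0.5182 -0.1723  0.014 ]
0.2933415785769033 -104.1105936898831
0.12410357565532894 166.0795613618671
0.29406052226531276 75.88441683598595
0.12407766453669333 -14.252388062502053
bal [[0.6433 0.2778 0.05  ]
 [0.6463 0.1005 0.05  ]
 [0.4135 0.0941 0.05  ]
 [0.408  0.2643 0.05  ]] [0.5278 0.1842 0.05  ]
dish [ 0.7776 -0.0288  0.015 ]
```

```bash
cat >> h.py <<'E'
from scipy.spatial.transform import Rotation as Ro
def delta(p,yaw):
    s=ctrl.observe();R0=Ro.from_euler('xyz',s['ee_rot'],degrees=True)
    d=R0.inv().apply(np.array(p)-s['eef_pos'])*100
    w=(R0.inv()*Ro.from_euler('xyz',[180,0,yaw],degrees=True)).as_rotvec(degrees=True)
    print('t',s['t'],'at',s['eef_pos'].round(4),s['ee_rot'].round(2),'w',s['gripper_width'].round(4),'F',s['contact_force'].round(2)); print('shift cm',d.round(2),'turn',w.round(2))
E
python3 -c "
from h import *
delta([.5385,-.085,.16],75.8)"
```

```text
Traceback (most recent call last):
  File "h.py", line 25, in delta
    print('t',s['t'],'at',s['eef_pos'].round(4),s['ee_rot'].round(2),'w',s['gripper_width'].round(4),'F',s['contact_force'].round(2)); print('shift cm',d.round(2),'turn',w.round(2))
                                                                         ^^^^^^^^^^^^^^^^^^^^^^^^
AttributeError: 'float' object has no attribute 'round'
```

```bash
sed -i "s/s\['gripper_width'\].round(4)/round(s['gripper_width'],4)/" h.py
python3 -c "
from h import *
delta([.5385,-.085,.19],75.8)"
```

```text
t 0.95 at [0.253  0.5715 0.2225] [-180.      0.    156.12] w 0.0872 F [-0.31 -0.67 -0.23]
shift cm [-52.68 -48.47   3.26] turn [ 0.    0.   80.32]
```

>>> carry_out --commands '[[[-1.5,-1.4,0],[0,0,2]],[[-4,-3.7,0],[0,0,6]],[[-7,-6.4,0],[0,0,11]],[[-10,-9.2,0],[0,0,16]],[[-13,-12,0],[0,0,21]],[[-16,-14.7,0],[0,0,26]],[[-19,-17.5,0],[0,0,31]],[[-22,-20.2,0],[0,0,36]],[[-25,-23,0],[0,0,41]],[[-28,-25.8,0],[0,0,46]],[[-31,-28.5,0],[0,0,51]],[[-34,-31.3,0],[0,0,56]]]' --jaw 6.4

```text
t: 1.95
eef_pos: [0.4377, 0.1458, 0.223]
ee_rot: [179.9, -0.0, 99.9]
contact_force: [0.5, 0.3, -0.3]
gripper_width: 0.0642
```

```bash
python3 -c "
from h import *
delta([.5385,-.085,.19],75.8)"
```

```text
t 1.95 at [0.4377 0.1458 0.223 ] [179.93  -0.    99.88] w 0.0642 F [ 0.53  0.27 -0.32]
shift cm [-24.47   5.96   3.31] turn [ 7.000e-02 -2.000e-02  2.408e+01]
```

>>> carry_out --commands '[[[-3,0.7,0.3],[0,0,4]],[[-6.5,1.6,0.8],[0,0,8]],[[-10,2.4,1.3],[0,0,12]],[[-13.5,3.3,1.8],[0,0,16]],[[-17,4.1,2.3],[0,0,19]],[[-20,4.9,2.8],[0,0,22]],[[-22.5,5.5,3.1],[0,0,24]],[[-24,5.8,3.3],[0,0,24]],[[-24.5,6,3.3],[0,0,24]],[[-24.5,6,3.3],[0,0,24]],[[-24.5,6,3.3],[0,0,24]]]'

```text
t: 2.87
eef_pos: [0.5387, -0.0843, 0.1901]
ee_rot: [180.0, -0.1, 75.9]
contact_force: [0.3, -0.1, 0.3]
gripper_width: 0.0641
```

```bash
python3 - <<'E'
from h import *
ct=cam('top','top1');cs=cam('side','side1')
delta([.5385,-.085,.014],75.8)
im=cv2.imread('pics/side1.png');cv2.imwrite('pics/side1z.png',cv2.resize(im[130:370,130:330],None,fx=2.5,fy=2.5,interpolation=2))
E
```

```text
t 2.9667 at [ 0.5387 -0.0838  0.1903] [ 1.7994e+02 -6.0000e-02  7.5990e+01] w 0.0638 F [0.03 0.22 0.01]
shift cm [-0.14 -0.   17.63] turn [ 0.06 -0.06  0.19]
```

View pics/side1z.png

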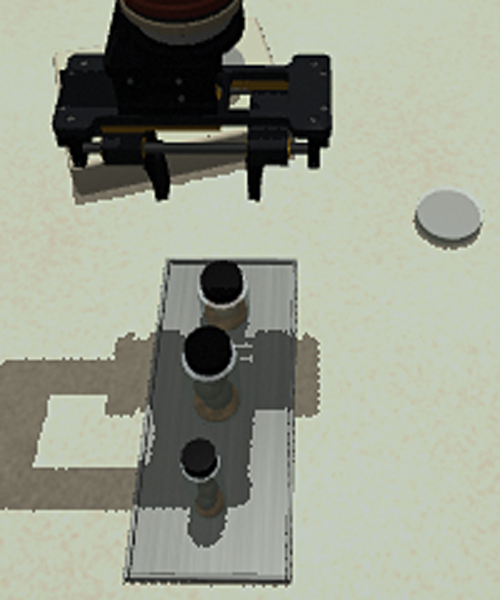

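View pics/top1.png

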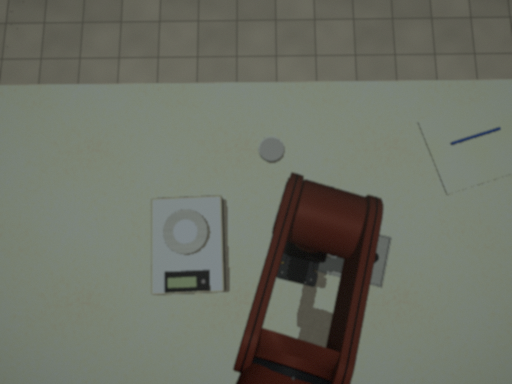

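The side view shows the open fingers astride the low jar's line: the tips are at full-image px (195,208) and (232,208), and the cap is at (219,242). I'll descend partway, look, then go lower.

>>> carry_out --commands '[[[-0.1,0,2],[0,0,0.2]],[[-0.1,0,4],[0,0,0.2]],[[-0.1,0,6],[0,0,0.2]],[[-0.1,0,8],[0,0,0.2]],[[-0.1,0,10],[0,0,0.2]],[[-0.1,0,11],[0,0,0.2]],[[-0.1,0,11.5],[0,0,0.2]],[[-0.1,0,11.5],[0,0,0.2]],[[-0.1,0,11.5],[0,0,0.2]]]'

```text
t: 3.72
eef_pos: [0.5392, -0.0844, 0.0763]
ee_rot: [179.9, -0.1, 75.8]
contact_force: [0.1, 0.2, 0.1]
gripper_width: 0.0638
```

```bash
python3 - <<'E'
from h import *
cs=cam('side','side2')
delta([.5385,-.085,.014],75.8)
im=cv2.imread('pics/side2.png');cv2.imwrite('pics/side2z.png',cv2.resize(im[170:320,150:300],None,fx=4,fy=4,interpolation=2))
E
```

```text
t 3.7667 at [ 0.5396 -0.0847  0.0767] [ 1.7981e+02 -5.0000e-02  7.5820e+01] w 0.064 F [-0.21  0.29  0.35]
shift cm [-0.06 -0.12  6.27] turn [ 0.19 -0.05  0.02]
```

View pics/side2z.png

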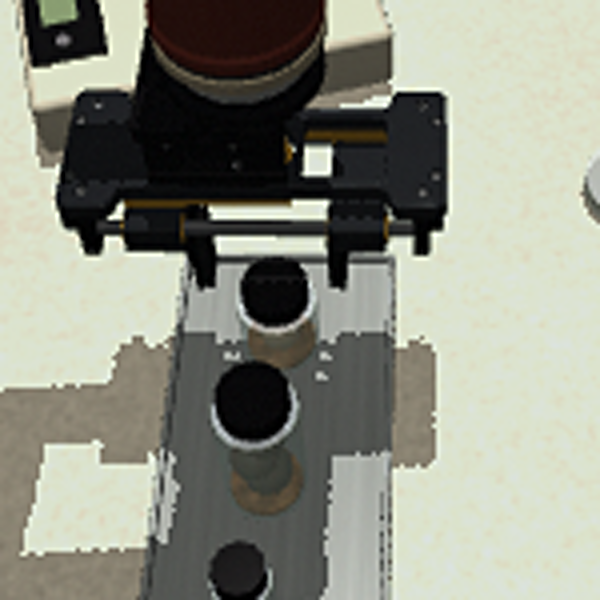

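The fingers are centred on the cap: inner edges at crop px 215 and 329, cap centre at 274. I'll go on down.

>>> carry_out --commands '[[[-0.1,-0.1,0.8],[0.1,0,0]],[[-0.1,-0.1,1.6],[0.1,0,0]],[[-0.1,-0.1,2.4],[0.1,0,0]],[[-0.1,-0.1,3.2],[0.1,0,0]],[[-0.1,-0.1,4],[0.1,0,0]],[[-0.1,-0.1,4.7],[0.1,0,0]],[[-0.1,-0.1,5.4],[0.1,0,0]],[[-0.1,-0.1,5.9],[0.1,0,0]],[[-0.1,-0.1,6.2],[0.1,0,0]],[[-0.1,-0.1,6.2],[0.1,0,0]],[[-0.1,-0.1,6.2],[0.1,0,0]]]'

```text
t: 4.68
eef_pos: [0.5386, -0.0854, 0.0146]
ee_rot: [179.9, -0.1, 75.8]
contact_force: [0.1, 1.1, -0.0]
gripper_width: 0.0638
```

>>> carry_out --commands '[[[0,0,0],[0,0,0]],[[0,0,0],[0,0,0]],[[0,0,0],[0,0,0]],[[0,0,0],[0,0,0]],[[0,0,0],[0,0,0]],[[0,0,0],[0,0,0]],[[0,0,0],[0,0,0]],[[0,0,0],[0,0,0]],[[0,0,0],[0,0,0]],[[0,0,0],[0,0,0]]]' --jaw 4.2

```text
t: 5.52
eef_pos: [0.5388, -0.0855, 0.015]
ee_rot: [179.9, -0.1, 75.8]
contact_force: [0.1, 0.1, 5.1]
gripper_width: 0.0453
```

```bash
python3 - <<'E'
from h import *
cs=cam('side','side3')
delta([.5385,-.085,.19],75.8)
im=cv2.imread('pics/side3.png');cv2.imwrite('pics/side3z.png',cv2.resize(im[170:320,150:300],None,fx=4,fy=4,interpolation=2))
E
```

```text
t 5.5667 at [ 0.5389 -0.0855  0.015 ] [ 1.7989e+02 -5.0000e-02  7.5820e+01] w 0.0454 F [-0.17  0.95  5.63]
shift cm [ 5.00e-02 -1.00e-02 -1.75e+01] turn [ 0.11 -0.05  0.02]
```

View pics/side3z.png

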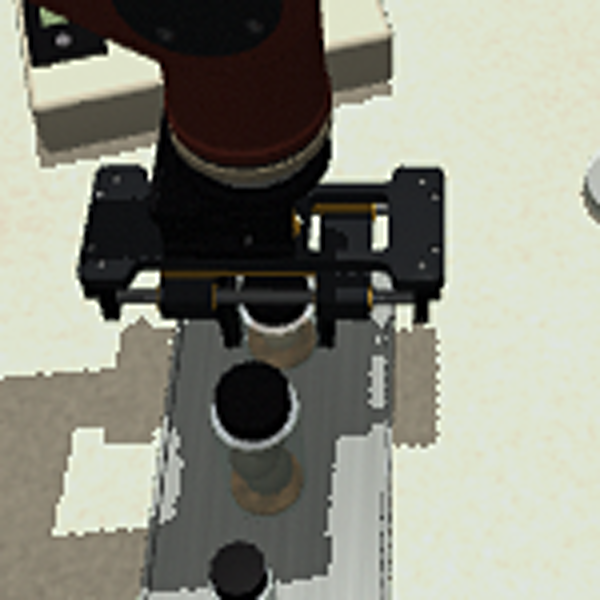

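Gripped at 45 mm opening. The fingers reach the glass below the cap. Lifting.

>>> carry_out --commands '[[[0,0,-0.3],[0,0,0]],[[0,0,-0.7],[0,0,0]],[[0,0,-1.2],[0,0,0]],[[0,0,-2],[0,0,0]],[[0,0,-3],[0,0,0]],[[0,0,-4.2],[0,0,0]],[[0,0,-5.5],[0,0,0]],[[0,0,-7],[0,0,0]],[[0,0,-8.5],[0,0,0]],[[0,0,-10],[0,0,0]],[[0,0,-11.5],[0,0,0]],[[0,0,-13],[0,0,0]]]'

```text
t: 6.57
eef_pos: [0.5388, -0.0856, 0.1471]
ee_rot: [179.8, -0.0, 75.8]
contact_force: [-0.6, 0.1, -0.3]
gripper_width: 0.0455
```

>>> carry_out --commands '[[[0,0,-1],[0,0,0]],[[0,0,-1.6],[0,0,0]],[[0,0,-2],[0,0,0]],[[0,0,-2],[0,0,0]],[[0,0,-2],[0,0,0]],[[0,0,-2],[0,0,0]]]'

```text
t: 7.07
eef_pos: [0.5381, -0.0854, 0.1661]
ee_rot: [179.9, -0.1, 75.8]
contact_force: [-0.1, 1.6, -1.8]
gripper_width: 0.0453
```

```bash
python3 - <<'E'
from h import *
cs=cam('side','side4')
delta([.558,.184,.165],75.8)
im=cv2.imread('pics/side4.png');cv2.imwrite('pics/side4z.png',cv2.resize(im[110:330,130:330],None,fx=2.7,fy=2.7,interpolation=2))
E
```

```text
t 7.1167 at [ 0.5381 -0.0854  0.166 ] [ 1.7992e+02 -5.0000e-02  7.5820e+01] w 0.0453 F [-0.02 -0.65 -0.57]
shift cm [26.61 -4.67  0.12] turn [ 0.08 -0.05  0.02]
```

View pics/side4z.png

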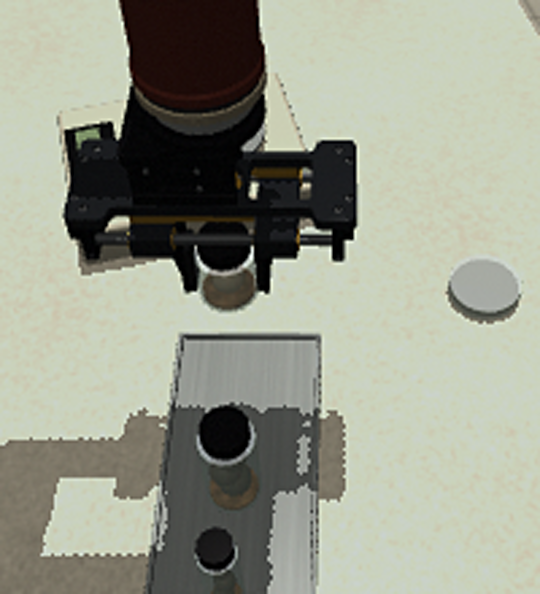

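The low jar is held upright and clear of the tray, and the other two jars haven't moved. Carrying it over to the pan.

>>> carry_out --commands '[[[0.5,-0.1,0],[0,0,0]],[[1.5,-0.3,0],[0,0,0]],[[3,-0.5,0],[0,0,0]],[[5,-0.9,0],[0,0,0]],[[7.2,-1.3,0],[0,0,0]],[[9.4,-1.7,0],[0,0,0]],[[11.6,-2.1,0],[0,0,0]],[[13.8,-2.4,0],[0,0,0]],[[16,-2.8,0],[0,0,0]],[[18.2,-3.2,0],[0,0,0]],[[20.2,-3.6,0],[0,0,0]],[[22,-3.9,0],[0,0,0]]]'

```text
t: 8.12
eef_pos: [0.5535, 0.1399, 0.1658]
ee_rot: [180.0, -0.1, 75.9]
contact_force: [-0.5, 0.2, -0.5]
gripper_width: 0.0451
```

>>> carry_out --commands '[[[1.5,-0.3,0],[0,0,0]],[[2.8,-0.5,0],[0,0,0]],[[3.8,-0.7,0],[0,0,0]],[[4.4,-0.8,0],[0,0,0]],[[4.6,-0.8,0],[0,0,0]],[[4.6,-0.8,0],[0,0,0]],[[4.6,-0.8,0],[0,0,0]],[[4.6,-0.8,0],[0,0,0]]]'

```text
t: 8.78
eef_pos: [0.557, 0.1857, 0.1658]
ee_rot: [180.0, -0.1, 75.8]
contact_force: [0.6, 0.8, 0.1]
gripper_width: 0.0454
```

```bash
python3 - <<'E'
from h import *
cs=cam('side','side5');ct=cam('top','top5')
delta([.558,.184,.085],75.8)
for n in('side','top'):
  im=cv2.imread(f'pics/{n}5.png');a=im[90:240,130:280] if n=='side' else im[150:300,130:280]
  cv2.imwrite(f'pics/{n}5z.png',cv2.resize(a,None,fx=4,fy=4,interpolation=2))
E
```

```text
t 8.8833 at [0.557  0.1857 0.1658] [ 1.7998e+02 -6.0000e-02  7.5820e+01] w 0.0455 F [-0.23  0.17 -2.04]
shift cm [-0.15  0.14  8.08] turn [ 0.02 -0.06  0.02]
```

View pics/side5z.png

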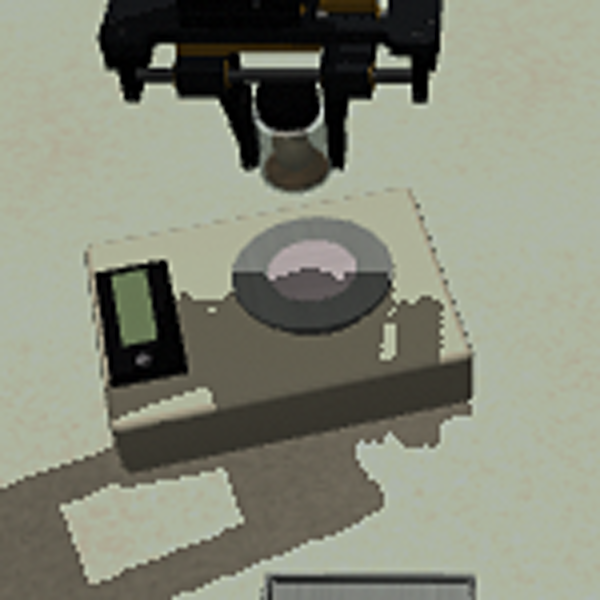

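View pics/top5z.png

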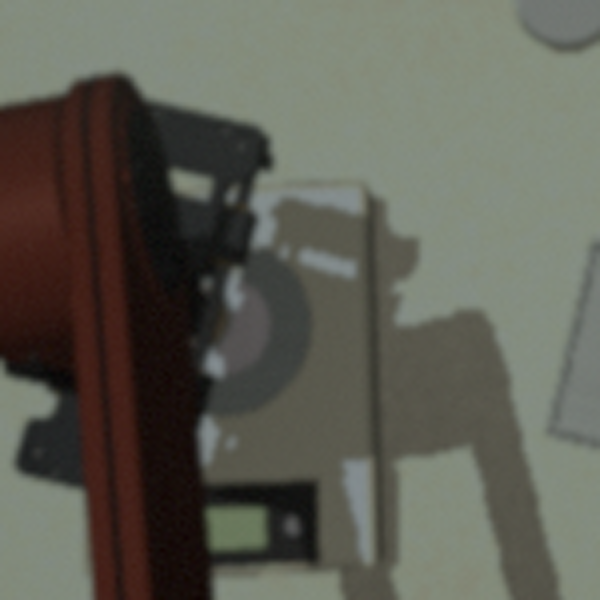

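```bash
python3 - <<'E'
from h import *
np.set_printoptions(precision=4,suppress=True)
c=cam('side');k=lambda p:((p-np.array([130,90]))*4).round(1)
th=np.linspace(0,2*np.pi,72)
def ell(x,y,z,r):
    P=np.array([k(proj(c,(x+r*np.cos(a),y+r*np.sin(a),z))) for a in th]);return P.min(0),P.max(0)
print('pan pred',ell(.558,.184,.067,.055),'seen x233-392 y217-')
print('pan pred ctr',k(proj(c,(.558,.184,.067))))
print('jar bottom',ell(.557,.1857,.155,.023),'seen x 262-331 ymax 191')
print('glass top',ell(.557,.1857,.201,.023),'seen ymax 138')
E
```

```text
pan pred (array([228.9, 219. ]), array([391.2, 331.5])) seen x233-392 y217-
pan pred ctr [310.3 273.3]
jar bottom (array([258.6, 148. ]), array([331.4, 195. ])) seen x 262-331 ymax 191
glass top (array([249.4,  89.3]), array([325.1, 136.2])) seen ymax 138
```

The jar and pan project where predicted, within about 2 mm. I'll descend, slowing near the pan.

>>> carry_out --commands '[[[-0.1,0.1,0.5],[0,0,0]],[[-0.1,0.15,1.3],[0,0,0]],[[-0.1,0.15,2.3],[0,0,0]],[[-0.1,0.15,3.3],[0,0,0]],[[-0.1,0.15,4.3],[0,0,0]],[[-0.1,0.15,5.2],[0,0,0]],[[-0.1,0.15,6],[0,0,0]],[[-0.1,0.15,6.6],[0,0,0]],[[-0.1,0.15,7.1],[0,0,0]],[[-0.1,0.15,7.4],[0,0,0]],[[-0.1,0.15,7.5],[0,0,0]],[[-0.1,0.15,7.5],[0,0,0]]]'

```text
t: 9.93
eef_pos: [0.5583, 0.1845, 0.0908]
ee_rot: [180.0, -0.1, 75.8]
contact_force: [0.8, 0.6, -1.5]
gripper_width: 0.0454
```

>>> carry_out --commands '[[[0,0,0.15],[0,0,0]],[[0,0,0.3],[0,0,0]],[[0,0,0.45],[0,0,0]],[[0,0,0.6],[0,0,0]],[[0,0,0.7],[0,0,0]],[[0,0,0.8],[0,0,0]],[[0,0,0.9],[0,0,0]],[[0,0,0.9],[0,0,0]],[[0,0,0.9],[0,0,0]],[[0,0,0.9],[0,0,0]]]'

```text
t: 10.77
eef_pos: [0.5584, 0.1846, 0.0819]
ee_rot: [180.0, -0.1, 75.8]
contact_force: [0.2, -0.6, -1.8]
gripper_width: 0.0454
```

```bash
python3 - <<'E'
from h import *
cs=cam('side','side6')
for i in range(4): cam('side'); print(ctrl.observe()['contact_force'].round(2))
delta([.5585,.1845,.0777],75.8)
im=cv2.imread('pics/side6.png');a=im[90:240,130:280]
cv2.imwrite('pics/side6z.png',cv2.resize(a,None,fx=4,fy=4,interpolation=2))
E
```

```text
[-0.01 -0.28 -0.82]
[-0.03  0.27 -1.64]
[-0.18 -0.24 -2.12]
[-0.23  0.26 -1.07]
t 11.0167 at [0.5584 0.1846 0.0819] [ 1.7997e+02 -7.0000e-02  7.5820e+01] w 0.0455 F [-0.23  0.26 -1.07]
shift cm [-0.    0.01  0.42] turn [ 0.03 -0.07  0.02]
```

View pics/side6z.png

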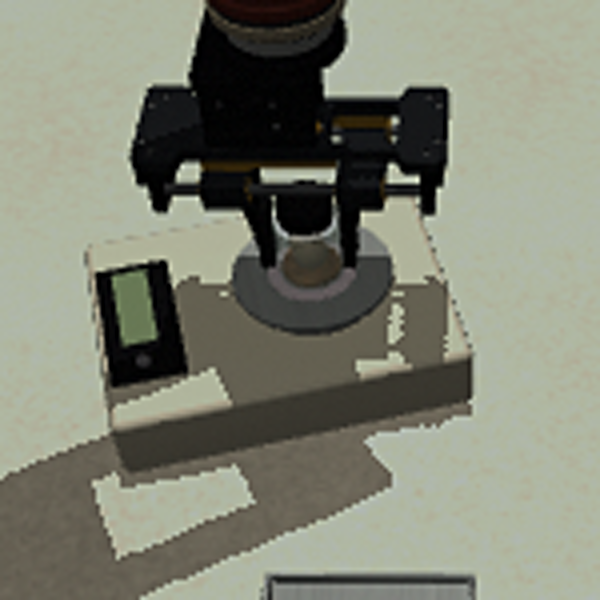

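>>> carry_out --commands '[[[0,0,0.05],[0,0,0]],[[0,0,0.1],[0,0,0]],[[0,0,0.15],[0,0,0]],[[0,0,0.2],[0,0,0]],[[0,0,0.25],[0,0,0]],[[0,0,0.3],[0,0,0]],[[0,0,0.35],[0,0,0]],[[0,0,0.4],[0,0,0]],[[0,0,0.4],[0,0,0]],[[0,0,0.4],[0,0,0]]]'

```text
t: 11.85
eef_pos: [0.5583, 0.1846, 0.0779]
ee_rot: [180.0, -0.1, 75.8]
contact_force: [-0.0, -0.7, -0.8]
gripper_width: 0.0455
```

```bash
python3 - <<'E'
from h import *
for i in range(6): cam('side'); print(ctrl.observe()['contact_force'].round(2))
delta([.5585,.1845,.0767],75.8)
E
```

```text
[-0.53 -0.76 -0.59]
[-0.15 -0.51  0.21]
[-0.15  0.13 -0.22]
[ 0.03 -0.57 -0.47]
[-0.29 -0.47  0.13]
[-0.19  0.49 -0.54]
t 12.15 at [0.5584 0.1846 0.0779] [ 1.7997e+02 -6.0000e-02  7.5830e+01] w 0.0453 F [-0.19  0.49 -0.54]
shift cm [-0.    0.01  0.12] turn [ 0.03 -0.06  0.03]
```

The jar has just touched the pan: mean Fz rose from about -1.4 to -0.25 N. I'll seat it slightly more, then release slowly.

>>> carry_out --commands '[[[0,0,0.03],[0,0,0]],[[0,0,0.06],[0,0,0]],[[0,0,0.06],[0,0,0]],[[0,0,0.06],[0,0,0]],[[0,0,0.06],[0,0,0]]]'

```text
t: 12.57
eef_pos: [0.5584, 0.1846, 0.0774]
ee_rot: [180.0, -0.1, 75.8]
contact_force: [0.4, 0.2, 0.6]
gripper_width: 0.045
```

```bash
python3 - <<'E'
from h import *
a=[]
for i in range(6): cam('side'); a.append(ctrl.observe()['contact_force'])
print(np.mean(a,0))
delta([.5585,.1845,.0767],75.8)
E
```

```text
[-0.46411289  0.11577832 -0.44038408]
t 12.8667 at [0.5584 0.1846 0.0774] [ 1.7996e+02 -7.0000e-02  7.5830e+01] w 0.0455 F [-0.77  0.21  0.02]
shift cm [-0.01  0.01  0.07] turn [ 0.04 -0.07  0.03]
```

>>> carry_out --commands '[[[0,0,0.04],[0,0,0]],[[0,0,0.08],[0,0,0]],[[0,0,0.1],[0,0,0]],[[0,0,0.1],[0,0,0]],[[0,0,0.1],[0,0,0]]]'

```text
t: 13.28
eef_pos: [0.5584, 0.1846, 0.0764]
ee_rot: [180.0, -0.1, 75.8]
contact_force: [-1.4, -0.2, 0.3]
gripper_width: 0.0458
```

```bash
python3 - <<'E'
from h import *
a=[]
for i in range(10): cam('side'); a.append(ctrl.observe()['contact_force'])
print(np.mean(a,0),np.std(a,0))
delta([.5585,.1845,.0767],75.8)
E
```

```text
[-0.82505349 -0.08752496  0.80724069] [0.30501617 0.56753992 0.23938136]
t 13.7833 at [0.5584 0.1846 0.0764] [ 1.7996e+02 -7.0000e-02  7.5820e+01] w 0.0451 F [-0.71 -0.32  0.72]
shift cm [-0.    0.01 -0.03] turn [ 0.04 -0.07  0.02]
```

>>> carry_out --commands '[[[0,0,0],[0,0,0]],[[0,0,0],[0,0,0]],[[0,0,0],[0,0,0]],[[0,0,0],[0,0,0]],[[0,0,0],[0,0,0]],[[0,0,0],[0,0,0]],[[0,0,0],[0,0,0]],[[0,0,0],[0,0,0]]]' --jaw 6.4

```text
t: 14.45
eef_pos: [0.5585, 0.1846, 0.0764]
ee_rot: [180.0, -0.1, 75.8]
contact_force: [0.3, -0.4, 0.1]
gripper_width: 0.0637
```

```bash
python3 - <<'E'
from h import *
cs=cam('side','side7')
delta([.5585,.1845,.2],75.8)
im=cv2.imread('pics/side7.png');a=im[90:240,130:280]
cv2.imwrite('pics/side7z.png',cv2.resize(a,None,fx=4,fy=4,interpolation=2))
E
```

```text
t 14.5 at [0.5584 0.1846 0.0763] [ 1.7996e+02 -7.0000e-02  7.5830e+01] w 0.0641 F [ 0.27  0.51 -0.15]
shift cm [ 1.000e-02  2.000e-02 -1.237e+01] turn [ 0.04 -0.07  0.03]
```

View pics/side7z.png

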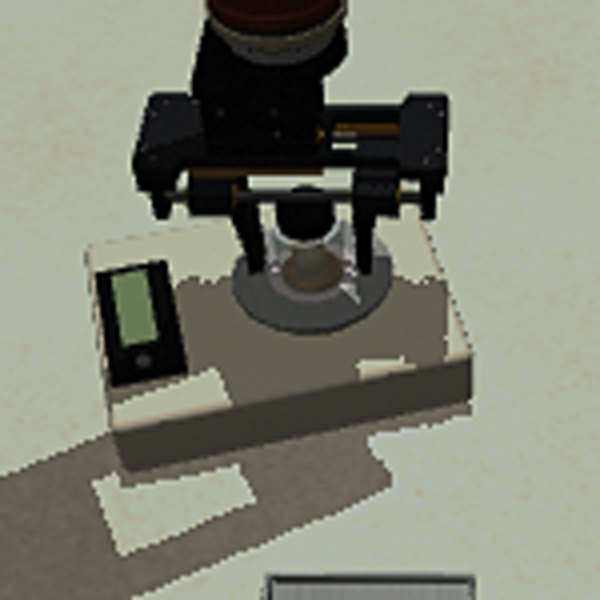

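The fingers are clear on both sides of the jar, which stands upright. I'll rise and then retreat toward +y.

>>> carry_out --commands '[[[0,0,-0.5],[0,0,0]],[[0,0,-1.5],[0,0,0]],[[0,0,-2.7],[0,0,0]],[[0,0,-4],[0,0,0]],[[0,0,-5.5],[0,0,0]],[[0,0,-7],[0,0,0]],[[0,0,-8.5],[0,0,0]],[[0,0,-10],[0,0,0]],[[0,0,-11.5],[0,0,0]],[[0,0,-13],[0,0,0]],[[0,0,-14],[0,0,0]],[[0,0,-14.5],[0,0,0]]]'

```text
t: 15.5
eef_pos: [0.5595, 0.1847, 0.2248]
ee_rot: [179.7, -0.2, 75.8]
contact_force: [0.2, -0.5, 0.0]
gripper_width: 0.0635
```

>>> carry_out --commands '[[[1,0.5,0],[0,0,0]],[[3,1.5,0],[0,0,0]],[[5.5,3,0],[0,0,0]],[[8,4.5,0],[0,0,0]],[[11,6,0],[0,0,0]],[[14,7,0],[0,0,0]],[[17,8,0],[0,0,0]],[[20,8,0],[0,0,0]],[[22,8,0],[0,0,0]],[[23,8,0],[0,0,0]],[[23,8,0],[0,0,0]],[[23,8,0],[0,0,0]]]'

```text
t: 16.5
eef_pos: [0.693, 0.3883, 0.225]
ee_rot: [179.8, -0.1, 75.9]
contact_force: [-0.5, 0.4, -0.2]
gripper_width: 0.0642
```

```bash
python3 - <<'E'
from m import *
cs=cam('side','side8');ct=cam('top','top8')
delta([.5585,.1845,.2],75.8)
for n in('side','top'):
  im=cv2.imread(f'pics/{n}8.png');a=im[120:345,130:330] if n=='side' else im[120:300,140:400]
  cv2.imwrite(f'pics/{n}8z.png',cv2.resize(a,None,fx=2.6 if n=='side' else 3,fy=2.6 if n=='side' else 3,interpolation=2))
for n,bt,bs,th in [('tall',(320,345,235,262),(200,226,258,282),35),('slim',(362,382,248,266),(200,220,302,324),35),('low',(170,205,215,250),(190,225,130,155),35)]:
    a,na=blob(ct,*bt,45);b,nb=blob(cs,*bs,35);print(n,a,na,b,nb,tri([ct,cs],[a,b]),onplane(ct,a,.127))
E
```

```text
t 16.6 at [0.6933 0.3871 0.2257] [179.75  -0.13  75.79] w 0.0639 F [-0.27 -0.52  0.02]
shift cm [-22.95  -8.1    2.48] turn [ 0.25 -0.13 -0.01]
tall [334.2179 247.8324] 179.0 [212.777  269.8446] 296.0 [ 0.5151 -0.1704  0.0958] [ 0.5141 -0.1649  0.127 ]
slim [372.0899 256.809 ] 89.0 [209.3563 312.8506] 174.0 [ 0.4939 -0.2577  0.0969] [ 0.4935 -0.2497  0.127 ]
low [181.4545 229.262 ] 187.0 [205.7812 142.9062] 160.0 [0.5589 0.1858 0.1207] [0.5585 0.1845 0.127 ]
```

View pics/side8z.png

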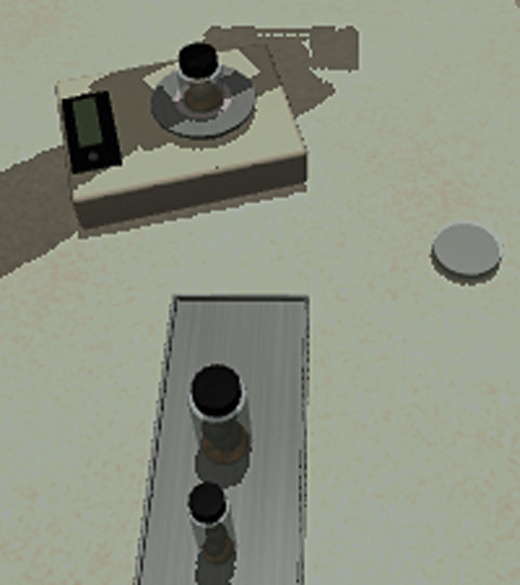

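View pics/top8z.png

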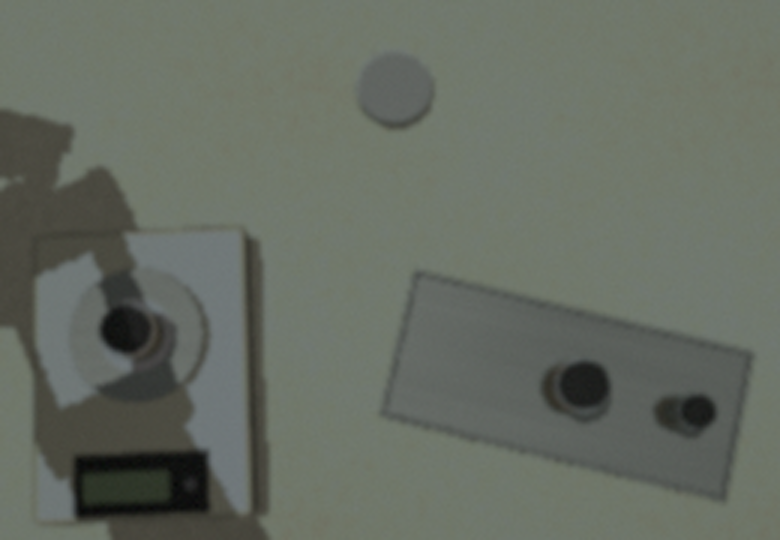

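The low jar stands upright on the pan: its cap is at (181,229) in the top view, which puts it at (0.5585, 0.1845), within about 1 mm of the pan centre. The tall jar, slim jar and dish haven't moved. Handing in.

```bash
python3 -c "
from bench import ctrl
print(ctrl.finish_job())"
```

```text
the job is handed in; nothing more can be done
None
```

The low jar is standing upright in the middle of the balance pan, and I handed the job in at about 16.6 s of the 40 s allowed.

- **Handling:** I gripped the glass across the tray's x axis at the fixed 30 N, carried the jar over and lowered it in millimetre steps. The wrist force changed by about 2.2 N from jar hanging to jar seated on the pan. I then opened the fingers, rose straight up and moved clear.
- **Position:** the last pictures put the jar at (0.5585, 0.1845), and I had measured the pan centre at (0.558, 0.184). The pan centre itself is only known to about 2 mm, because the two cameras differed by that much.
- **Other objects:** the tall and slim jars measured within about 1 mm of where they started. The dish looked unmoved, but I only judged that by eye from the pictures.
- **Checks that disagreed:**
  - In one picture the network reported the low jar as the pan, so I measured the pan from its visible rim instead.
  - Force readings near contact were noisy, by about half a newton. I averaged several readings before letting go.

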